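Fit bushing and collar on a coax connector, then hold the magnifier over it

ROBOT

A 7-joint arm with a two-finger parallel gripper is mounted at the origin on the work surface. World frame = base frame: x ahead of the robot, y to its left, z up, the work surface at z = 0. Lengths are in m, angles in rad, forces in N, time in s.
With the tool pointing down it reaches from about 0.4 to 0.85 m from the base axis. Payload 4.5 kg.
Tool frame: the origin (TCP) lies at the very end of the fingers, on their centre line; the grasp point (between the pads) lies 19 mm behind it; y points along the fingers, z is the direction in which the jaws open and shut, and the axes are right-handed (so a half turn about y gives the same grasp; the last joint's range is limited). The gripper opens to 88 mm and grips with 3 to 60 N. Pads are 18 mm wide; open, the fingers measure 123 mm over their backs; the gripper's body (75 mm by 187 mm) begins 45 mm behind the grasp point.
Start: joints at [1.37, 0.689, -0.195, 1.565, 0.157, 0.902, -0.215], TCP at [0.145, -0.608, 0.239] pointing down, gripper open.
Joint ranges: [-3.01, 3.01], [-0.46, 2.08], [-1.47, 1.51], [0.13, 2.56], [-1, 4.14], [0.04, 2.09], [-2.66, 2.66]. Speed limits (rad/s): [2.57, 2.57, 3.14, 3.14, 3.14, 3.14, 3.14].

INTERFACE

Orientations are given as a unit quaternion [x, y, z, w].
In Python, from cell import bot gives the robot as it stands.
- The arm moves only by the tool play_rows, never from a script. Its argument "rows" is a list that holds one entry, the list of rows, each a list of 7 numbers: the opening, from 0 (shut) to 1 (fully open), then the shift along the tool's x, y, z in m, then the turn, a rotation vector about the tool's x, y, z in rad. A call has 1 to 10 rows; each row shifts and turns the commanded pose from where the row before left it, along the tool's axes as they then stand; what a row does not reach is not made up. A row lasts 1/10 s, in which the tool goes at most 50 mm and 8.59 degrees, less where a joint would pass 70% of its speed; a pose out of reach is approached as far as the arm can. A call with a gripper value outside its range is refused whole. The fingers move at their own pace and stop on an object; "newtons" is the grip in N (left out, the last holds). Time passes only in rows, so rows that do not move let the fingers close. It gives the time, the measured TCP pose, the force and the opening at its end, in the units of the state.
- bot.get_obs(): the state, without advancing time (a new reading comes with each control period).
- bot.read_camera(name): name is "scene" or "side" or "wrist"; returns a dict with "frame" (400x640x3 uint8, blue, green, red), "fov_y" (degrees; the focal length in pixels is half the picture's height over the tangent of half this angle, whatever the lens; pixels are square), "cx", "cy" (the principal point, pixels), "R" (3x3) and "t" (3): a world point X has camera coordinates R X + t; the wrist camera has in their place "tool_from_camera" (4x4, takes a point from camera to tool coordinates, whose origin is the TCP and whose axes are the tool frame's). Camera axes: x right, y down, z forward; pixel columns grow to the right and rows downward; lengths in m; the calibration is good to about 2 mm. The wrist camera is an equidistant fisheye: a pixel r from the principal point sees the ray r / f radians off the axis. A picture is of the moment at which its call begins: read the wrist's pose just before it. There is no depth.
- bot.close_job(): hands the job in, once; it reports no verdict.
The state is a dict: "time": time; "qpos": joint angles; "qd": joint speeds; "effort": joint torques, N m; "tcp_pos": TCP position; "tcp_rot": TCP orientation; "ft_force": force on the tool from outside, world axes, zero at the start; "moment": the same for the moment, N m; "grip_width": finger opening in m.
Only numpy, scipy, OpenCV 4.12 (cv2) and the standard library are available. Lean on these libraries where they do the work, as an engineer would, in place of code of your own. Each camera call takes 0.05 s, during which the arm holds its last target. There are 200 camera calls.

TASK

Slip the white insulating bushing and then the brass collar over the upright coax connector on the aluminium box, each fully down. Then take the black hand magnifier by its handle and hold it level with its lens centred above the connector, the white line around its head at the height of the height gauge's red pointer, and finish while still holding it there so that I can look through it. Leave the gauge's setting and everything else on the bench as they are.

Things in the scene. Friction and masses are not known exactly. Their poses are not given: they have to be found in the camera images.
- module: Fixed die-cast aluminium box, 94 x 114 mm (its x, y), 45 mm high, standing on the 2 mm bench mat. Origin: centre of its underside, z up. From the middle of its lid a vertical threaded steel connector barrel rises: 16 mm diameter, 34 mm tall, its top 3 mm tapered to 12 mm diameter. Two small gold coax ports stick 11 mm out of its +x wall.
- seat (a point): Point on the barrel's axis at the level of the lid's top face (45 mm above the box's underside): where the lower ring sits. z up.
- face (a point): Centre of the barrel's open top end, 34 mm above the lid: the face to be looked at.
- bushing: Loose white plastic ring lying flat: outer diameter 30 mm, hole 18.5 mm, 10 mm high, about 20 g. Origin: centre of its underside, z up along its axis. Goes on first, down onto the lid.
- collar: Loose brass ring lying flat: outer diameter 26 mm, hole 18.5 mm, 10 mm high, about 35 g. Origin: centre of its underside, z up along its axis. Goes on second, down onto the white bushing, leaving 14 mm of barrel showing.
- loupe: Loose illuminated hand magnifier lying flat, about 140 g. Round black head, 70 mm diameter, 24 mm high, with a clear lens at mid-height and a white line around it at mid-height. Straight handle 26 mm wide and 24 mm high with flat upright sides, running from 44 to 138 mm from the lens axis, a narrower neck between. Origin: on the lens axis at the level of the underside; z up, x from the handle towards the lens (the handle lies at -x).
- lens (a point): Centre of the lens, on the head's axis, 12 mm above the magnifier's underside: the level of the white line.
- grip (a point): Point inside the handle 72 mm behind the lens axis (at -x of the magnifier), 12 mm above its underside, 6 mm from its centre of mass: a good place to grip across the handle.
- gauge: Fixed height gauge standing beyond the box: base 85 x 70 mm, 22 mm high, thin steel column 245 mm tall, 15 mm to +x of the base's centre. Origin: centre of its underside, z up. Its slider carries a pointer that sticks out to -x (towards the box). The slider holds by friction (about 6 N) and must stay as set.
- pointer (a point): Tip of the red pointer, at its top edge, 86 mm to -x of the gauge's origin: its height is the focal height for the magnifier's white line; it varies from job to job, 132 to 172 mm above the bench. z up.
- nut: Bystander: loose steel hexagon ring nut, 23 mm across flats, 6 mm high, lying flat near the rings. Origin: centre of its underside.
- attenuator: Bystander: steel coax attenuator standing upright, 21 mm diameter, 45 mm tall. Origin: centre of its underside.
- terminator: Bystander: gold coax terminator with a blue band standing upright, 20 mm diameter, 30 mm tall. Origin: centre of its underside.
- jar: Bystander: clear jar with a white cap, 54 mm diameter, 60 mm tall. Origin: centre of its underside.
- spanner: Bystander: steel spanner, 180 mm long, lying flat on the robot's side of the box.
- screwdriver: Bystander: red screwdriver, 200 mm long, lying on the left of the rings.
- multimeter: Bystander: yellow hand multimeter lying flat, 185 x 88 mm, 36 mm high (47 mm with its dial), right of the magnifier. Origin: centre of its underside.

How it is judged:
By the outcome, as a careful person would: the job done as asked, in the order asked, and still so for the second after the job is handed in, while the arm keeps its last pose, push and grip.
It also fails if it takes over 69 s, if anything falls off the work surface, if the arm or the gripper's body presses on something with over 40 N, if the wrist force passes 120 N, or if a joint passes its speed limit or range.

## Working session

There is one attempt and no reset: what is moved stays moved. The work goes in short steps, Python scripts to look and compute and a tool call to move; the robot and the scene stay as the last step left them, time stands still between calls to the robot, and variables do not carry over. Pictures are saved under pics/ and viewed, on a budget of 10 in all, crops included, one or two more only if the job needs it, and the job is handed in when it is done.

Besides the shell and the picture viewer there is one more tool, called after "Request:" by a JSON object that holds its "method" and its "body", one argument or row to a line. play_rows: Moves the arm, as the interface text tells. Its arguments: {"type":"object","properties":{"rows":{"type":"array"},"newtons":{"type":"number"}},"required":["rows"]}

```bash
ls; mkdir -p pics
cat > h.py <<'E'
import numpy as np, cv2
from cell import bot
from scipy.spatial.transform import Rotation as Rn
def foc(c): return c["frame"].shape[0]/2/np.tan(np.radians(c["fov_y"])/2)
def ray(c,u,v,o=None):
    f=foc(c); a=np.array([u-c["cx"],v-c["cy"]])
    if "R" in c:
        R=np.array(c["R"]);t=np.array(c["t"])
        d=R.T@np.array([a[0]/f,a[1]/f,1]); return -R.T@t,d/np.linalg.norm(d)
    r=np.linalg.norm(a);th=r/f
    d=np.array([*(a/max(r,1e-9)*np.sin(th)),np.cos(th)])
    T=np.array(c["tool_from_camera"]);W=Rn.from_quat(o["tcp_rot"]).as_matrix()
    return np.array(o["tcp_pos"])+W@T[:3,3],W@T[:3,:3]@d
def onz(c,u,v,z,o=None):
    p,d=ray(c,u,v,o); return p+d*(z-p[2])/d[2]
def proj(c,X,o=None):
    f=foc(c);X=np.array(X,float)
    if "R" in c:
        q=np.array(c["R"])@X+np.array(c["t"]);return f*q[:2]/q[2]+[c["cx"],c["cy"]]
    T=np.array(c["tool_from_camera"]);W=Rn.from_quat(o["tcp_rot"]).as_matrix()
    q=T[:3,:3].T@(W.T@(X-np.array(o["tcp_pos"]))-T[:3,3])
    n=np.linalg.norm(q[:2]);return f*np.arctan2(n,q[2])*q[:2]/max(n,1e-9)+[c["cx"],c["cy"]]
def tri(*rays):
    A=np.zeros((3,3));b=np.zeros(3)
    for p,d in rays:
        P=np.eye(3)-np.outer(d,d);A+=P;b+=P@p
    return np.linalg.solve(A,b)
E
python3 - <<'E'
from h import *
o=bot.get_obs();print(o)
for n in("scene","side","wrist"):
    c=bot.read_camera(n);cv2.imwrite(f"pics/{n}0.png",c["frame"]);print({k:v for k,v in c.items() if k!="frame"})
print(Rn.from_quat(o["tcp_rot"]).as_matrix().round(3))
E
```

```text
pics
{'time': 0.0, 'qpos': array([ 1.36978495,  0.68995403, -0.19450465,  1.5663542 ,  0.15729579,
        0.90249274, -0.21508984]), 'qd': array([-0.00031182, -0.00127871,  0.00178844, -0.00072771,  0.00078893,
       -0.00085318,  0.00134255]), 'effort': array([-3.45301225e-05, -5.27556753e+01, -1.26720339e+00, -1.53424251e+01,
       -5.26776910e-02,  6.44115120e-03,  1.76034919e-04]), 'tcp_pos': array([ 0.14521183, -0.60724382,  0.23792578]), 'tcp_rot': array([-0.08298129,  0.70286585, -0.70160437,  0.08273456]), 'ft_force': array([-0.57645691, -0.23134829,  0.18840217]), 'moment': array([-0.00912463,  0.02443474, -0.05174957]), 'grip_width': 0.08814339066181763}
{'fov_y': 51.560659505702084, 'cx': 319.80463410322767, 'cy': 202.3231736227648, 'R': array([[ 0.15882411,  0.9872085 ,  0.01393823],
       [ 0.82987415, -0.1258372 , -0.5435751 ],
       [-0.53486801,  0.09789981, -0.8392448 ]]), 't': array([-0.0526251 , -0.42938351,  1.6080685 ])}
{'fov_y': 51.31911233372502, 'cx': 318.55263916714205, 'cy': 205.2554871511362, 'R': array([[-0.87888455, -0.47648259, -0.02294081],
       [-0.27679448,  0.54854094, -0.78897887],
       [ 0.38851867, -0.68707145, -0.61399191]]), 't': array([0.51470452, 0.24918807, 0.97132512])}
{'fov_y': 65.70646984690485, 'cx': 317.8691273220442, 'cy': 202.37158259508055, 'tool_from_camera': array([[-1.04729286e-04,  9.55986859e-01,  2.93409467e-01,
        -7.51323950e-02],
       [ 2.46074261e-04, -2.93409435e-01,  9.55986842e-01,
        -1.45157199e-01],
       [ 9.99999964e-01,  1.72320338e-04, -2.04515199e-04,
         4.78655671e-05],
       [ 0.00000000e+00,  0.00000000e+00,  0.00000000e+00,
         1.00000000e+00]])}
[[-0.973 -0.001  0.233]
 [-0.233  0.002 -0.973]
 [ 0.    -1.    -0.002]]
```

View pics/scene0.png

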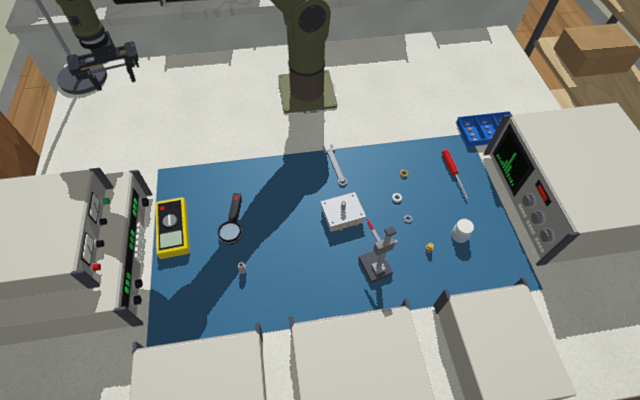

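View pics/side0.png

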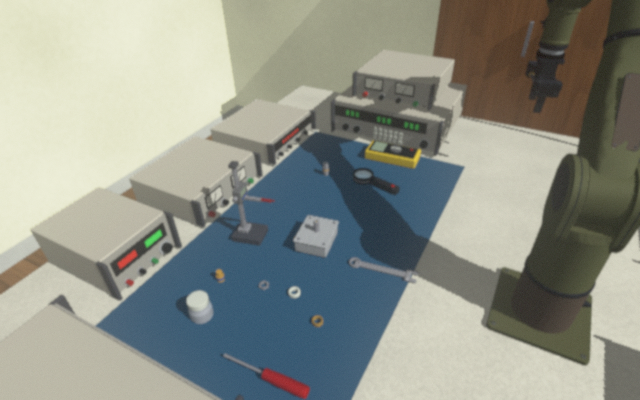

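The scene view shows the bushing near (397,198), collar (404,174), nut (408,219), box (343,211), gauge at about (380,260) with its red pointer at (371,226), and the loupe head at (230,231) with its handle going up to (236,198). The side view shows bushing (294,292), collar (317,321), box (316,235) and pointer tip about (270,201).

Run:
```python
from h import *
S=bot.read_camera("scene");D=bot.read_camera("side")
def blob(c,x,y,r,fn):
    f=c["frame"][y-r:y+r,x-r:x+r].astype(int);m=fn(f[...,0],f[...,1],f[...,2])
    v,u=np.nonzero(m);return u.mean()+x-r,v.mean()+y-r,len(u),(u.min()+x-r,u.max()+x-r,v.min()+y-r,v.max()+y-r),(u+x-r,v+y-r)
for nm,s,d,fn,z in [("bush",(397,198),(294,292),lambda b,g,r:r>130,.008),("coll",(404,174),(317,321),lambda b,g,r:(r>b+15),.008),("nut",(408,219),(264,285),lambda b,g,r:r>75,.005)]:
    a=blob(S,*s,9,fn);e=blob(D,*d,11,fn)
    print(nm,a[:4],e[:4],onz(S,*a[:2],z).round(4),onz(D,*e[:2],z).round(4),tri(ray(S,*a[:2]),ray(D,*e[:2])).round(4))
red=lambda b,g,r:(r>110)&(r>2*g)&(r>2*b)
a=blob(S,373,228,12,red);e=blob(D,262,200,14,red);print("ptr",a[:4],e[:4])
print(sorted(zip(*a[4]),key=lambda q:q[1])[:4], sorted(zip(*e[4]))[-5:])
# pointer tip
print("tip",tri(ray(S,368,221),ray(D,272,201)))
print("box lid",onz(S,343,209,.047),onz(D,317,229,.047))
print("loupe",onz(S,230,232,.02),onz(D,363,176,.02),"handle end",onz(S,237,195,.02),onz(D,396,189,.02))
print("gauge base",onz(S,376,264,.022),onz(D,249,234,.022))
for n,c in(("s",S),("d",D)):
    k=c["frame"]
cv2.imwrite("pics/c1.png",np.hstack([cv2.resize(S["frame"][150:290,310:450],(400,400)),cv2.resize(D["frame"][160:300,225:365],(400,400))]))
```

```text
bush (np.float64(396.63793103448273), np.float64(196.81034482758622), 58, (np.int64(392), np.int64(401), np.int64(193), np.int64(201))) (np.float64(294.22222222222223), np.float64(291.6666666666667), 99, (np.int64(288), np.int64(300), np.int64(286), np.int64(297))) [0.5343 0.2185 0.008 ] [0.5364 0.2162 0.008 ] [0.5355 0.2178 0.01  ]
coll (np.float64(403.43243243243245), np.float64(172.83783783783784), 37, (np.int64(400), np.int64(407), np.int64(170), np.int64(176))) (np.float64(317.0240963855422), np.float64(320.578313253012), 83, (np.int64(312), np.int64(322), np.int64(315), np.int64(326))) [0.4437 0.2662 0.008 ] [0.4455 0.2654 0.008 ] [0.4449 0.2659 0.0092]
nut (np.float64(406.7826086956522), np.float64(217.28985507246378), 69, (np.int64(399), np.int64(412), np.int64(210), np.int64(223))) (np.float64(263.69565217391306), np.float64(284.67391304347825), 92, (np.int64(258), np.int64(269), np.int64(280), np.int64(290))) [0.6123 0.2311 0.005 ] [0.6182 0.2301 0.005 ] [0.6153 0.2311 0.0083]<stdin>:5: RuntimeWarning: Mean of empty slice.
  ret = ret.dtype.type(ret / rcount)
Traceback (most recent call last):
ValueError: zero-size array to reduction operation minimum which has no identity
```

Run:
```python
from h import *
S=bot.read_camera("scene");D=bot.read_camera("side")
for c,x,y in((S,373,228),(D,262,200)):
    f=c["frame"][y-14:y+14,x-18:x+18].astype(int)
    v,u=np.nonzero(f[...,2]>f[...,1]+35); print(sorted(zip((u+x-18).tolist(),(v+y-14).tolist())))
print("box lid",onz(S,343,209,.047),onz(D,317,229,.047))
print("loupe",onz(S,230,232,.02),onz(D,363,176,.02),"handle end",onz(S,237,195,.02),onz(D,396,189,.02))
print("gauge base",onz(S,376,264,.022),onz(D,249,234,.022))
cv2.imwrite("pics/c1.png",np.hstack([cv2.resize(S["frame"][150:290,310:450],(400,400)),cv2.resize(D["frame"][160:300,225:365],(400,400))]))
```

```text
[(367, 219), (367, 220), (367, 221), (367, 222), (368, 220), (368, 221), (368, 222), (368, 223), (368, 224), (369, 221), (369, 222), (369, 223), (369, 224), (369, 225), (369, 226), (370, 223), (370, 224), (370, 225), (370, 226), (370, 227), (370, 228), (371, 224), (371, 225), (371, 226), (371, 227), (371, 228), (371, 229), (372, 226), (372, 227), (372, 228), (372, 229), (372, 230), (373, 228), (373, 229)]
[(261, 199), (262, 198), (262, 199), (262, 200), (263, 199), (263, 200), (264, 199), (264, 200), (265, 199), (265, 200), (266, 199), (266, 200), (266, 201), (267, 199), (267, 200), (267, 201), (268, 199), (268, 200), (268, 201), (269, 199), (269, 200), (269, 201), (270, 199), (270, 200), (270, 201), (271, 200), (271, 201)]
box lid [0.57748969 0.03139052 0.047     ] [0.57640532 0.02376106 0.047     ]
loupe [ 0.59018321 -0.31537713  0.02      ] [ 0.58341858 -0.31032561  0.02      ] handle end [ 0.45880007 -0.28770848  0.02      ] [ 0.45901345 -0.28898171  0.02      ]
gauge base [0.76015739 0.09460257 0.022     ] [0.75198127 0.10506607 0.022     ]
```

View pics/c1.png

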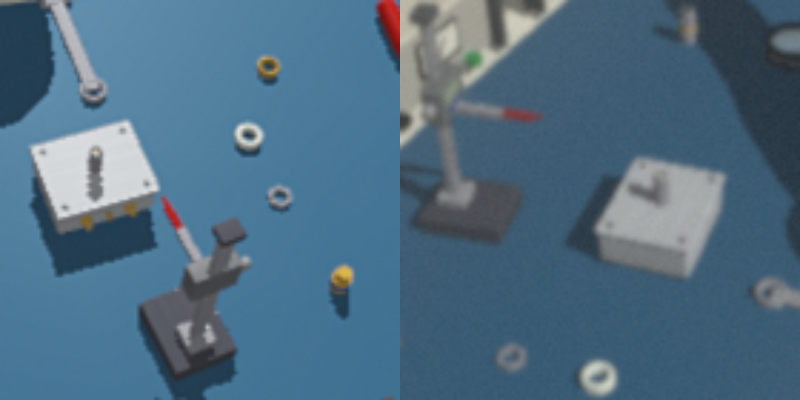

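The crops show the barrel top at scene (343.6,203) and side (315,221). The pointer tip is at scene (367,218.5) and side (271.5,200), with its end close beside the box's lid.

Run:
```python
from h import *
S=bot.read_camera("scene");D=bot.read_camera("side")
print("tip",tri(ray(S,366.7,219),ray(D,271.7,200)))
print("mid",tri(ray(S,373,229),ray(D,261,199)))
print("face",tri(ray(S,343.6,203.2),ray(D,315.3,221.3)),onz(S,343.6,203.2,.081),onz(D,315.3,221.3,.081))
o=bot.get_obs();print(o["time"],o["tcp_pos"],Rn.from_quat(o["tcp_rot"]).as_matrix().round(3))
```

```text
tip [0.68046094 0.07290026 0.14626913]
mid [0.71091041 0.08192475 0.14437413]
face [0.57716803 0.03094861 0.07969709] [0.57830408 0.03094409 0.081     ] [0.57620288 0.03191809 0.081     ]
0.45 [ 0.14539025 -0.60781463  0.23866838] [[-0.973 -0.     0.233]
 [-0.233  0.    -0.973]
 [ 0.    -1.    -0.   ]]
```

```bash
cat >> h.py <<'E'
def rot(yaw): # pointing down, jaw dir at yaw (deg)
    a=np.radians(yaw);z=np.array([np.cos(a),np.sin(a),0]);y=np.array([0,0,-1.]);return np.column_stack([np.cross(y,z),y,z])
def plan(p1,R1,n,op,p0=None,R0=None):
    o=bot.get_obs()
    p=np.array(o["tcp_pos"] if p0 is None else p0,float);R=Rn.from_quat(o["tcp_rot"]).as_matrix() if R0 is None else R0
    rv=Rn.from_matrix(R.T@R1).as_rotvec();P0=p.copy();Rs=R.copy();out=[]
    if rv[1]>3.0 : rv=rv*(1-2*np.pi/np.linalg.norm(rv))
    for i in range(1,n+1):
        pt=P0+(np.array(p1)-P0)*i/n;Rt=Rs@Rn.from_rotvec(rv*i/n).as_matrix()
        d=np.round(R.T@(pt-p),3);w=np.round(Rn.from_matrix(R.T@Rt).as_rotvec(),3)
        p=p+R@d;R=R@Rn.from_rotvec(w).as_matrix();out.append([op,*d.tolist(),*w.tolist()])
    print("[["+",\n".join(str(r).replace(" ","").replace("-0.0,","0,").replace("-0.0]","0]").replace("0.0,","0,").replace("0.0]","0]") for r in out)+"]]");return p,R
E
python3 - <<'E'
from h import *
p,R=plan([.45,-.35,.25],rot(0),10,1)
plan([.53,.215,.13],rot(112),14,1,p,R)
E
```

```text
[[[1,-0.036,-0.001,-0.018,0,-0.134,0],
[1,-0.037,-0.001,-0.013,0,-0.133,0],
[1,-0.039,-0.001,-0.008,0,-0.134,0],
[1,-0.04,-0.002,-0.003,0,-0.133,0],
[1,-0.04,-0.001,0.003,0,-0.134,0],
[1,-0.039,-0.001,0.008,0,-0.134,0],
[1,-0.038,-0.001,0.013,0,-0.133,0],
[1,-0.035,-0.001,0.018,0,-0.134,0],
[1,-0.033,-0.001,0.023,0,-0.133,0],
[1,-0.03,-0.001,0.027,0,-0.134,0]]]
[[[1,-0.04,0.009,0.006,0,-0.14,0],
[1,-0.04,0.008,0.011,0,-0.139,0],
[1,-0.037,0.009,0.017,0,-0.14,0],
[1,-0.034,0.008,0.021,0,-0.14,0],
[1,-0.032,0.009,0.026,0,-0.139,0],
[1,-0.027,0.008,0.031,0,-0.14,0],
[1,-0.023,0.009,0.033,0,-0.139,0],
[1,-0.017,0.008,0.037,0,-0.14,0],
[1,-0.013,0.009,0.039,0,-0.14,0],
[1,-0.007,0.009,0.04,0,-0.139,0],
[1,-0.002,0.008,0.041,0,-0.14,0],
[1,0.005,0.009,0.04,0,-0.14,0],
[1,0.01,0.008,0.04,0,-0.139,0],
[1,0.015,0.009,0.038,0,-0.14,0]]]
```

Request:
{"method": "play_rows", "body": {
  "rows": [
    [[1, -0.036, -0.001, -0.018, 0, -0.134, 0], [1, -0.037, -0.001, -0.013, 0, -0.133, 0], [1, -0.039, -0.001, -0.008, 0, -0.134, 0], [1, -0.04, -0.002, -0.003, 0, -0.133, 0], [1, -0.04, -0.001, 0.003, 0, -0.134, 0], [1, -0.039, -0.001, 0.008, 0, -0.134, 0], [1, -0.038, -0.001, 0.013, 0, -0.133, 0], [1, -0.035, -0.001, 0.018, 0, -0.134, 0], [1, -0.033, -0.001, 0.023, 0, -0.133, 0], [1, -0.03, -0.001, 0.027, 0, -0.134, 0]]
  ]
}}

```text
time: 1.45
tcp_pos: [0.4516, -0.3492, 0.25]
tcp_rot: [0.501, -0.499, 0.499, -0.501]
ft_force: [0.4, 0.3, -0.0]
grip_width: 0.0884
```

Run:
```python
from h import *
print(bot.get_obs()["qpos"])
plan([.53,.215,.13],rot(112),14,.6)
```

```text
[ 0.90124583  0.64480152 -0.55298159  1.70904317  0.41338685  0.90586073
  0.18389743]
[[[0.6,-0.04,0.009,0.006,0,-0.139,0],
[0.6,-0.039,0.008,0.011,0,-0.14,0],
[0.6,-0.037,0.009,0.017,0,-0.139,0],
[0.6,-0.035,0.008,0.022,0,-0.139,0],
[0.6,-0.031,0.009,0.026,0,-0.139,0],
[0.6,-0.027,0.008,0.03,0,-0.14,0],
[0.6,-0.023,0.009,0.034,0,-0.139,0],
[0.6,-0.018,0.008,0.037,0,-0.139,0],
[0.6,-0.012,0.009,0.038,0,-0.139,0],
[0.6,-0.007,0.008,0.04,0.001,-0.14,0],
[0.6,-0.002,0.009,0.041,0,-0.139,0],
[0.6,0.004,0.009,0.041,0,-0.139,0],
[0.6,0.01,0.008,0.039,0,-0.139,0],
[0.6,0.015,0.009,0.038,0,-0.14,0.001]]]
```

Request:
{"method": "play_rows", "body": {
  "rows": [
    [[0.6, -0.04, 0.009, 0.006, 0, -0.139, 0], [0.6, -0.039, 0.008, 0.011, 0, -0.14, 0], [0.6, -0.037, 0.009, 0.017, 0, -0.139, 0], [0.6, -0.035, 0.008, 0.022, 0, -0.139, 0], [0.6, -0.031, 0.009, 0.026, 0, -0.139, 0], [0.6, -0.027, 0.008, 0.03, 0, -0.14, 0], [0.6, -0.023, 0.009, 0.034, 0, -0.139, 0]]
  ]
}}

```text
time: 2.15
tcp_pos: [0.4915, -0.0669, 0.1896]
tcp_rot: [0.677, -0.206, 0.206, -0.676]
ft_force: [0.6, -0.3, -0.6]
grip_width: 0.053
```

Request:
{"method": "play_rows", "body": {
  "rows": [
    [[0.6, -0.018, 0.008, 0.037, 0, -0.139, 0], [0.6, -0.012, 0.009, 0.038, 0, -0.139, 0], [0.6, -0.007, 0.008, 0.04, 0, -0.14, 0], [0.6, -0.002, 0.009, 0.041, 0, -0.139, 0], [0.6, 0.004, 0.009, 0.041, 0, -0.139, 0], [0.6, 0.01, 0.008, 0.039, 0, -0.139, 0], [0.6, 0.015, 0.009, 0.038, 0, -0.14, 0], [0.6, 0, 0, 0, 0, 0, 0]]
  ]
}}

```text
time: 2.95
tcp_pos: [0.5306, 0.2212, 0.1295]
tcp_rot: [-0.691, -0.137, 0.136, 0.696]
ft_force: [-1.8, 0.8, 0.5]
grip_width: 0.0526
```

Run:
```python
from h import *
o=bot.get_obs();c=bot.read_camera("wrist");cv2.imwrite("pics/w1.png",c["frame"])
print(o["qpos"].round(2),o["tcp_pos"],Rn.from_quat(o["tcp_rot"]).as_matrix().round(3))
print(proj(c,[.535,.217,.012],o),proj(c,[.445,.266,.012],o))
```

```text
[ 0.01  0.92 -0.88  1.8   0.91  0.89  0.65] [0.53064646 0.221217   0.12945772] [[ 0.926 -0.    -0.378]
 [ 0.378  0.007  0.926]
 [ 0.002 -1.     0.007]]
[310.58537658 200.42765792] [402.38174925 128.55052658]
```

View pics/w1.png

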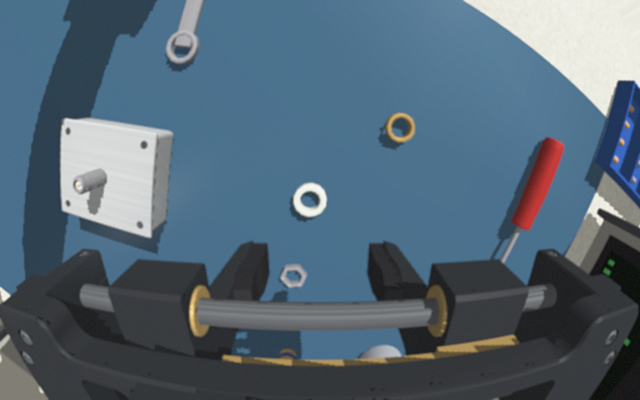

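The wrist view shows the bushing at (310,200), collar (400,128), nut (293,275), and the barrel tip at (80,185). All match the predicted positions.

Run:
```python
from h import *
o=bot.get_obs();c=bot.read_camera("wrist");f=c["frame"].astype(int);b,g,r=f[...,0],f[...,1],f[...,2]
def ring(m,x,y,rad):
    q=np.zeros(m.shape,np.uint8);q[y-rad:y+rad,x-rad:x+rad]=m[y-rad:y+rad,x-rad:x+rad]
    cs,h=cv2.findContours(q,cv2.RETR_CCOMP,cv2.CHAIN_APPROX_NONE)
    for k,C in enumerate(cs):
        if len(C)>12: print("outer" if h[0][k][3]<0 else "hole",np.round(cv2.fitEllipse(C)[0],1),np.round(cv2.fitEllipse(C)[1],1))
    o_=max(cs,key=len);return cv2.fitEllipse(o_)[0]
e=ring((r>110),310,200,24);print(onz(c,*e,.010,o),onz(c,*e,.012,o))
e=ring((r>b+20),400,128,22);print(onz(c,*e,.010,o))
print(onz(c,80,185,.081,o))
```

```text
outer [314.5 201. ] [33.7 34.7]
hole [314.7 200.9] [16.1 19.4]
[0.53485137 0.21614325 0.01      ] [0.53428013 0.21593202 0.012     ]
outer [404.2 128.7] [28.2 28.9]
hole [404.1 128.7] [17.9 19.8]
[0.44474871 0.26401091 0.01      ]
[0.57231434 0.02810752 0.081     ]
```

Run:
```python
from h import *
print(bot.get_obs()["tcp_pos"])
plan([.535,.216,.0045],rot(112),8,.6)
```

```text
[0.53111673 0.21444407 0.12930174]
[[[0.6,0.001,0.016,0,0,-0.001,0],
[0.6,0,0.015,0,0,0,0],
[0.6,0.001,0.016,0,0,-0.001,0],
[0.6,0,0.015,0,0,0,0],
[0.6,0.001,0.016,0,0,-0.001,0],
[0.6,0,0.016,0,0,0,-0.001],
[0.6,0.001,0.015,0,0,-0.001,0],
[0.6,0,0.016,0,0,-0.001,0]]]
```

Request:
{"method": "play_rows", "body": {
  "rows": [
    [[0.6, 0.002, 0.03, 0, 0, 0, 0], [0.6, 0.002, 0.03, 0, 0, 0, 0], [0.6, 0, 0.03, 0, 0, 0, 0], [0.6, 0, 0.02, 0, 0, 0, 0], [0.6, 0, 0.01, 0, 0, 0, 0], [0.6, 0, 0.004, 0, 0, 0, 0], [0.6, 0, 0, 0, 0, 0, 0], [0.6, 0, 0, 0, 0, 0, 0]]
  ]
}}

```text
time: 3.85
tcp_pos: [0.5358, 0.2155, 0.0068]
tcp_rot: [-0.694, -0.134, 0.132, 0.695]
ft_force: [0.0, -0.3, 1.0]
grip_width: 0.0531
```

Run:
```python
from h import *
o=bot.get_obs();print(o["tcp_pos"],Rn.from_quat(o["tcp_rot"]).as_matrix().round(3),o["ft_force"])
W=Rn.from_quat(o["tcp_rot"]).as_matrix();print(W.T@(np.array([.5346,.2161,.005])-o["tcp_pos"]))
```

```text
[0.53577964 0.2155472  0.0067916 ] [[ 0.929  0.002 -0.37 ]
 [ 0.37   0.001  0.929]
 [ 0.002 -1.     0.   ]] [ 0.04566496 -0.33943832  1.04175883]
[-0.00089482  0.00179012  0.00094959]
```

Request:
{"method": "play_rows", "body": {
  "rows": [
    [[0.6, -0.001, 0.002, 0.001, 0, 0, 0], [0.6, 0, 0, 0, 0, 0, 0], [0.1, 0, 0, 0, 0, 0, 0], [0.1, 0, 0, 0, 0, 0, 0], [0.1, 0, 0, 0, 0, 0, 0], [0.1, 0, 0, 0, 0, 0, 0], [0.1, 0, 0, 0, 0, 0, 0], [0.1, 0, 0, 0, 0, 0, 0]]
  ],
  "newtons": 15
}}

```text
time: 4.65
tcp_pos: [0.5338, 0.2161, 0.0037]
tcp_rot: [0.694, 0.133, -0.133, -0.694]
ft_force: [0.5, 0.5, 0.5]
grip_width: 0.0288
```

Request:
{"method": "play_rows", "body": {
  "rows": [
    [[0.1, 0, -0.01, 0, 0, 0, 0], [0.1, 0, -0.03, 0, 0, 0, 0], [0.1, 0, -0.04, 0, 0, 0, 0], [0.1, 0, -0.04, 0, 0, 0, 0], [0.1, 0, 0, 0, 0, 0, 0], [0.1, 0, 0, 0, 0, 0, 0]]
  ]
}}

```text
time: 5.25
tcp_pos: [0.5342, 0.2161, 0.1249]
tcp_rot: [-0.694, -0.134, 0.133, 0.694]
ft_force: [-1.0, 0.3, -1.3]
grip_width: 0.0288
```

Run:
```python
from h import *
p,R=plan([.525,.031,.128],rot(112),10,.1)
```

```text
[[[0.1,-0.008,0,-0.017,0,0,0],
[0.1,-0.007,-0.001,-0.017,0,-0.001,0],
[0.1,-0.008,0,-0.017,0,0,0.001],
[0.1,-0.008,0,-0.016,0,-0.001,0],
[0.1,-0.008,-0.001,-0.017,0,0,0],
[0.1,-0.007,0,-0.017,0,-0.001,0],
[0.1,-0.008,0,-0.017,0,0,0],
[0.1,-0.008,-0.001,-0.017,0,-0.001,0.001],
[0.1,-0.008,0,-0.017,0,0,0],
[0.1,-0.007,0,-0.016,0,-0.001,0]]]
```

Request:
{"method": "play_rows", "body": {
  "rows": [
    [[0.1, -0.002, 0, -0.02, 0, 0, 0], [0.1, -0.003, 0, -0.03, 0, 0, 0], [0.1, -0.003, 0, -0.03, 0, 0, 0], [0.1, -0.003, 0, -0.025, 0, 0, 0], [0.1, -0.002, 0, -0.02, 0, 0, 0], [0.1, 0, 0.01, 0, 0, 0, 0], [0.1, 0, 0, 0, 0, 0, 0], [0.1, 0, 0, 0, 0, 0, 0], [0.1, 0, 0, 0, 0, 0, 0]]
  ]
}}

```text
time: 6.15
tcp_pos: [0.5674, 0.0969, 0.1136]
tcp_rot: [-0.694, -0.134, 0.134, 0.695]
ft_force: [0.1, 0.6, -1.1]
grip_width: 0.0287
```

Run:
```python
from h import *
o=bot.get_obs();c=bot.read_camera("wrist");cv2.imwrite("pics/w2.png",c["frame"])
print(o["tcp_pos"],Rn.from_quat(o["tcp_rot"]).as_matrix().round(3),np.abs(o["qd"]).max())
print(proj(c,[.577,.031,.081],o),proj(c,o["tcp_pos"]+np.array([0,0,.008]),o))
a=c["frame"];cv2.imwrite("pics/w2c.png",cv2.resize(a[130:330,120:390],(800,593),interpolation=cv2.INTER_CUBIC))
```

```text
[0.56743709 0.09687535 0.11363915] [[ 0.928 -0.    -0.373]
 [ 0.373  0.001  0.928]
 [-0.    -1.     0.001]] 0.007073265322700046
[214.99392216 212.31576533] [317.64137953 268.24504574]
```

View pics/w2c.png

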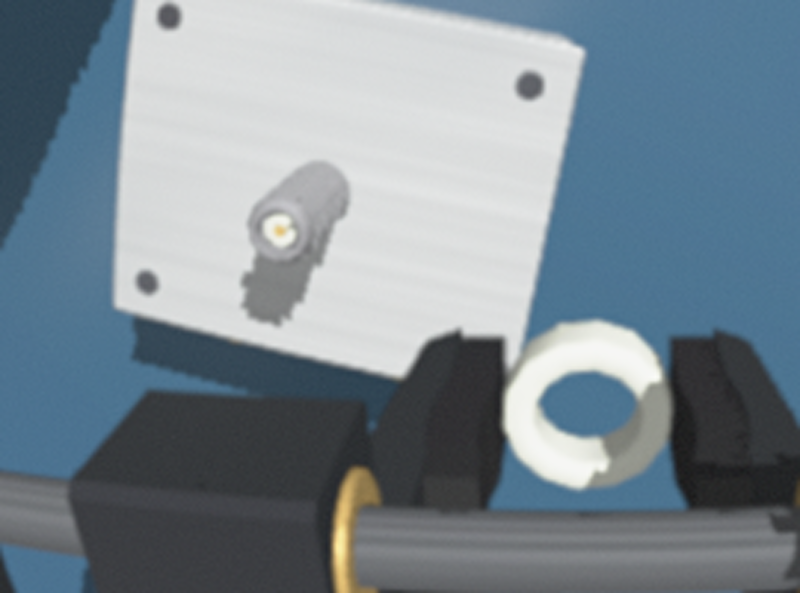

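The crop shows the ring gripped level with its centre at full-frame (318.4,266.7), and the barrel's open end at (214.8,208.0).

Run:
```python
from h import *
o=bot.get_obs();c=bot.read_camera("wrist");f=c["frame"].astype(int)
W=Rn.from_quat(o["tcp_rot"]).as_matrix();p=o["tcp_pos"];print(p)
m=((f[...,2]>120)&(f[...,2]>f[...,0]-25)).astype(np.uint8);q=np.zeros_like(m);q[232:300,286:350]=m[232:300,286:350]
v,u=np.nonzero(q);print(u.min(),u.max(),v.min(),v.max())
r=onz(c,318.4,266.7,p[2]+.003,o);print("ring tool",W.T@(r-p))
b=onz(c,214.8,208,.081,o);print("barrel",b,"tool",W.T@(b-p),"delta",W.T@(b-r))
```

```text
[0.56761142 0.09667103 0.11381089]
286 345 232 294
ring tool [ 0.00188112 -0.00299928  0.00040076]
barrel [0.5745228  0.02984418 0.081     ] tool [-0.01847148  0.03275785 -0.06462103] delta [-0.0203526   0.03575713 -0.06502179]
```

Request:
{"method": "play_rows", "body": {
  "rows": [
    [[0.1, -0.005, 0.01, -0.01, 0, 0, 0], [0.1, -0.005, 0.012, -0.01, 0, 0, 0], [0.1, -0.005, 0.01, -0.005, 0, 0, 0], [0.1, 0, 0, 0, 0, 0, 0], [0.1, 0, 0, 0, 0, 0, 0], [0.1, 0, 0, 0, 0, 0, 0], [0.1, 0, 0, 0, 0, 0, 0]]
  ]
}}

```text
time: 6.95
tcp_pos: [0.5636, 0.0671, 0.0822]
tcp_rot: [-0.694, -0.134, 0.133, 0.695]
ft_force: [0.3, 0.4, -0.4]
grip_width: 0.0284
```

Run:
```python
from h import *
o=bot.get_obs();c=bot.read_camera("wrist");f=c["frame"]
W=Rn.from_quat(o["tcp_rot"]).as_matrix();p=o["tcp_pos"];print(p)
b=proj(c,[.5755,.0305,.081],o);print(b)
x0,y0=int(b[0])-60,int(b[1])-60;print(x0,y0)
cv2.imwrite("pics/w3c.png",cv2.resize(f[y0:y0+130,x0:x0+190],(760,520),interpolation=cv2.INTER_CUBIC))
```

```text
[0.56363285 0.06707792 0.08219335]
[246.22403574 254.63397288]
186 194
```

View pics/w3c.png

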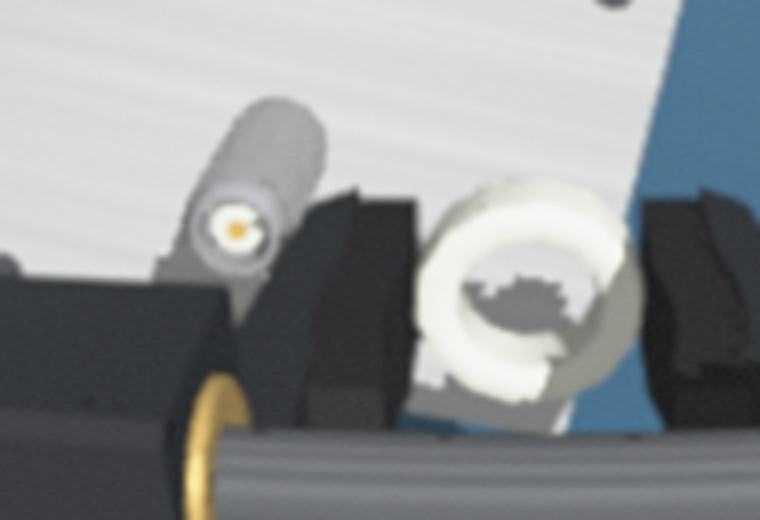

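The ring's outline is centred at full-frame (318,266.2) and the barrel's open end at (244.8,251.2). They are now at nearly equal depth.

Run:
```python
from h import *
o=bot.get_obs();c=bot.read_camera("wrist")
W=Rn.from_quat(o["tcp_rot"]).as_matrix();p=o["tcp_pos"]
r=onz(c,318,266.2,p[2]+.003,o);b=onz(c,244.8,251.2,.081,o);print(p,W.round(4),W.T@(r-p),b,"delta",W.T@(b-r))
```

```text
[0.56362083 0.06696203 0.08217926] [[ 9.288e-01  9.000e-04 -3.707e-01]
 [ 3.707e-01  6.000e-04  9.288e-01]
 [ 1.100e-03 -1.000e+00  2.000e-04]] [ 0.00158113 -0.00299827  0.00019107] [0.57379881 0.02906828 0.081     ] delta [-0.006175    0.00416524 -0.03915839]
```

Request:
{"method": "play_rows", "body": {
  "rows": [
    [[0.1, 0, -0.012, 0, 0, 0, 0], [0.1, -0.002, 0, -0.009, 0, 0, 0], [0.1, -0.002, 0, -0.01, 0, 0, 0], [0.1, -0.002, 0, -0.01, 0, 0, 0], [0.1, 0, 0, -0.01, 0, 0, 0], [0.1, 0, 0, 0, 0, 0, 0], [0.1, 0, 0, 0, 0, 0, 0], [0.1, 0, 0, 0, 0, 0, 0]]
  ]
}}

```text
time: 7.85
tcp_pos: [0.572, 0.0285, 0.0937]
tcp_rot: [-0.694, -0.134, 0.133, 0.695]
ft_force: [-0.3, -0.3, -0.9]
grip_width: 0.029
```

Run:
```python
from h import *
o=bot.get_obs();W=Rn.from_quat(o["tcp_rot"]).as_matrix()
t=np.array([.5738,.0291,0])-W@[.0016,0,.0002]
print(o["tcp_pos"],(W.T@(t-o["tcp_pos"])).round(4),o["ft_force"],W.round(4))
```

```text
[0.57204011 0.0285139  0.09373121] [ 0.0002  0.0937 -0.0004] [-0.3175139  -0.34554378 -0.90404933] [[ 9.287e-01 -1.000e-04 -3.708e-01]
 [ 3.708e-01  7.000e-04  9.287e-01]
 [ 2.000e-04 -1.000e+00  7.000e-04]]
```

Within 0.4 mm. Lower slowly and watch the force.

Request:
{"method": "play_rows", "body": {
  "rows": [
    [[0.1, 0, 0.005, 0, 0, 0, 0], [0.1, 0, 0.004, 0, 0, 0, 0], [0.1, 0, 0.003, 0, 0, 0, 0], [0.1, 0, 0.003, 0, 0, 0, 0], [0.1, 0, 0.003, 0, 0, 0, 0], [0.1, 0, 0, 0, 0, 0, 0]]
  ]
}}

```text
time: 8.45
tcp_pos: [0.572, 0.0279, 0.0752]
tcp_rot: [-0.694, -0.133, 0.134, 0.694]
ft_force: [0.9, 0.2, 0.5]
grip_width: 0.0284
```

Request:
{"method": "play_rows", "body": {
  "rows": [
    [[0.1, 0, 0.005, 0, 0, 0, 0], [0.1, 0, 0.005, 0, 0, 0, 0], [0.1, 0, 0.005, 0, 0, 0, 0], [0.1, 0, 0.004, 0, 0, 0, 0], [0.1, 0, 0.003, 0, 0, 0, 0], [0.1, 0, 0.002, 0, 0, 0, 0], [0.1, 0, 0, 0, 0, 0, 0]]
  ]
}}

```text
time: 9.15
tcp_pos: [0.572, 0.0278, 0.0514]
tcp_rot: [0.694, 0.133, -0.133, -0.694]
ft_force: [-1.1, -0.6, -0.7]
grip_width: 0.0287
```

Request:
{"method": "play_rows", "body": {
  "rows": [
    [[0.1, 0, 0.001, 0, 0, 0, 0], [0.1, 0, 0.001, 0, 0, 0, 0], [0.1, 0, 0, 0, 0, 0, 0]]
  ]
}}

```text
time: 9.45
tcp_pos: [0.5722, 0.0278, 0.0497]
tcp_rot: [0.694, 0.133, -0.133, -0.694]
ft_force: [0.6, -0.2, 0.5]
grip_width: 0.0287
```

Request:
{"method": "play_rows", "body": {
  "rows": [
    [[0.55, 0, 0, 0, 0, 0, 0], [0.55, 0, 0, 0, 0, 0, 0], [0.55, 0, 0, 0, 0, 0, 0], [0.55, 0, 0, 0, 0, 0, 0], [0.55, 0, -0.005, 0, 0, 0, 0], [0.55, 0, -0.03, 0, 0, 0, 0], [0.55, 0, -0.03, 0, 0, 0, 0], [0.55, 0, 0, 0, 0, 0, 0]]
  ]
}}

```text
time: 10.25
tcp_pos: [0.5744, 0.0293, 0.1186]
tcp_rot: [-0.694, -0.136, 0.131, 0.695]
ft_force: [0.8, 0.3, 0.6]
grip_width: 0.0487
```

Run:
```python
from h import *
print(bot.get_obs()["tcp_pos"])
plan([.445,.264,.11],rot(112),7,.55)
```

```text
[0.57444412 0.02925318 0.11862024]
[[[0.55,-0.005,0.001,0.038,0,-0.001,0.001],
[0.55,-0.004,0.001,0.038,0,0,0.001],
[0.55,-0.005,0.002,0.038,0,-0.001,0.001],
[0.55,-0.005,0.001,0.038,0,-0.001,0.001],
[0.55,-0.005,0.001,0.038,0,0,0.001],
[0.55,-0.004,0.001,0.038,0,-0.001,0.001],
[0.55,-0.005,0.001,0.038,0.001,-0.001,0.001]]]
```

Request:
{"method": "play_rows", "body": {
  "rows": [
    [[0.55, -0.005, 0, 0.038, 0, 0, 0], [0.55, -0.005, 0, 0.038, 0, 0, 0], [0.55, -0.005, 0, 0.038, 0, 0, 0], [0.55, -0.005, 0, 0.038, 0, 0, 0], [0.55, -0.005, 0, 0.038, 0, 0, 0], [0.55, -0.005, 0, 0.038, 0, 0, 0], [0.55, -0.005, 0, 0.038, 0, 0, 0], [0.55, 0, 0, 0, 0, 0, 0], [0.55, 0, 0, 0, 0, 0, 0], [0.55, 0, 0, 0, 0, 0, 0]]
  ]
}}

```text
time: 11.25
tcp_pos: [0.4417, 0.2605, 0.1142]
tcp_rot: [0.695, 0.133, -0.133, -0.694]
ft_force: [0.6, -0.2, -0.4]
grip_width: 0.0486
```

Run:
```python
from h import *
o=bot.get_obs();c=bot.read_camera("wrist");f=c["frame"].astype(int)
W=Rn.from_quat(o["tcp_rot"]).as_matrix();p=o["tcp_pos"];print(p,W.round(3))
b=proj(c,[.4447,.264,.007],o).astype(int);print(b)
m=(f[...,2]>f[...,0]+20);q=np.zeros(m.shape,np.uint8);x,y=b;q[y-26:y+26,x-26:x+26]=m[y-26:y+26,x-26:x+26]
C=max(cv2.findContours(q,0,1)[0],key=cv2.contourArea);e=cv2.fitEllipse(C);print(e)
X=onz(c,*e[0],.007,o);print(X,(W.T@(X-p)).round(4))
# bushing check
s=proj(c,[.574,.029,.055],o);print("barrel px",s)
S=bot.read_camera("scene");cv2.imwrite("pics/s2.png",cv2.resize(S["frame"][180:240,310:410],(600,360),interpolation=cv2.INTER_CUBIC))
```

```text
[0.44167017 0.26045879 0.11418981] [[ 0.93  -0.    -0.369]
 [ 0.369 -0.002  0.93 ]
 [-0.001 -1.    -0.002]]
[320 206]
((321.2244567871094, 206.41403198242188), (29.541793823242188, 30.865182876586914), 28.19340705871582)
[0.44466969 0.2646764  0.007     ] [0.0044 0.1072 0.003 ]
barrel px [ 54.9653714  251.44164175]
```

Request:
{"method": "play_rows", "body": {
  "rows": [
    [[0.55, 0.003, 0.03, 0.002, 0, 0, 0], [0.55, 0.002, 0.03, 0.001, 0, 0, 0], [0.55, 0, 0.025, 0, 0, 0, 0], [0.55, 0, 0.015, 0, 0, 0, 0], [0.55, 0, 0.006, 0, 0, 0, 0], [0.55, 0, 0.002, 0, 0, 0, 0], [0.55, 0, 0, 0, 0, 0, 0], [0.55, 0, 0, 0, 0, 0, 0]]
  ]
}}

```text
time: 12.15
tcp_pos: [0.4452, 0.2668, 0.0075]
tcp_rot: [-0.694, -0.134, 0.133, 0.695]
ft_force: [0.3, -0.3, 0.9]
grip_width: 0.0485
```

View pics/s2.png

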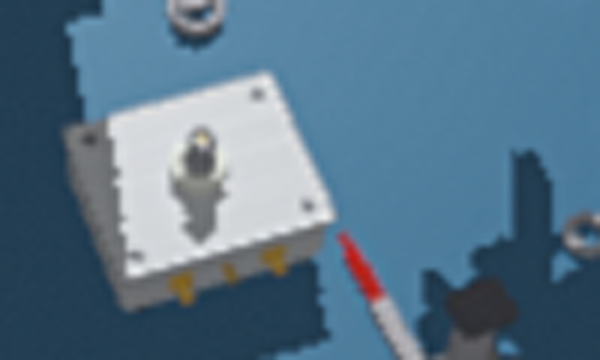

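The bushing now sits at the foot of the barrel. Next: grip the collar.

Request:
{"method": "play_rows", "body": {
  "rows": [
    [[0.55, -0.001, 0.0035, -0.002, 0, 0, 0], [0.55, 0, 0, 0, 0, 0, 0], [0.1, 0, 0, 0, 0, 0, 0], [0.1, 0, 0, 0, 0, 0, 0], [0.1, 0, 0, 0, 0, 0, 0], [0.1, 0, 0, 0, 0, 0, 0], [0.1, 0, 0, 0, 0, 0, 0], [0.1, 0, 0, 0, 0, 0, 0]]
  ],
  "newtons": 15
}}

```text
time: 12.95
tcp_pos: [0.4446, 0.2645, 0.0033]
tcp_rot: [-0.694, -0.133, 0.133, 0.694]
ft_force: [-0.1, -0.3, 0.6]
grip_width: 0.025
```

Request:
{"method": "play_rows", "body": {
  "rows": [
    [[0.1, 0, -0.01, 0, 0, 0, 0], [0.1, 0, -0.03, 0, 0, 0, 0], [0.1, 0, -0.04, 0, 0, 0, 0], [0.1, 0, -0.03, 0, 0, 0, 0], [0.1, 0, 0, 0, 0, 0, 0], [0.1, 0, 0, 0, 0, 0, 0]]
  ]
}}

```text
time: 13.55
tcp_pos: [0.4448, 0.2642, 0.1139]
tcp_rot: [0.694, 0.134, -0.133, -0.694]
ft_force: [-0.1, -0.3, -1.0]
grip_width: 0.0253
```

Run:
```python
from h import *
print(bot.get_obs()["tcp_pos"])
plan([.5596,.0646,.088],rot(112),7,.1)
```

```text
[0.44481528 0.26424186 0.11385929]
[[[0.1,0.005,0.004,-0.033,0,-0.001,0],
[0.1,0.004,0.003,-0.032,0,0,0],
[0.1,0.005,0.004,-0.033,0,-0.001,0.001],
[0.1,0.005,0.004,-0.032,0,-0.001,0],
[0.1,0.004,0.004,-0.033,0,-0.001,0],
[0.1,0.005,0.003,-0.032,0,0,0],
[0.1,0.004,0.004,-0.033,0,-0.001,0]]]
```

Request:
{"method": "play_rows", "body": {
  "rows": [
    [[0.1, 0.005, 0, -0.033, 0, 0, 0], [0.1, 0.005, 0, -0.033, 0, 0, 0], [0.1, 0.005, 0, -0.033, 0, 0, 0], [0.1, 0.004, 0.004, -0.033, 0, 0, 0], [0.1, 0.004, 0.008, -0.033, 0, 0, 0], [0.1, 0.005, 0.008, -0.033, 0, 0, 0], [0.1, 0.004, 0.008, -0.028, 0, 0, 0], [0.1, 0, 0, 0, 0, 0, 0], [0.1, 0, 0, 0, 0, 0, 0], [0.1, 0, 0, 0, 0, 0, 0]]
  ]
}}

```text
time: 14.55
tcp_pos: [0.557, 0.0679, 0.0849]
tcp_rot: [-0.694, -0.134, 0.134, 0.695]
ft_force: [0.5, -0.5, -0.6]
grip_width: 0.0253
```

Run:
```python
from h import *
o=bot.get_obs();c=bot.read_camera("wrist");f=c["frame"].astype(int)
W=Rn.from_quat(o["tcp_rot"]).as_matrix();p=o["tcp_pos"];print(p,W.round(3))
b=proj(c,[.5738,.0291,.081],o);print(b)
m=(f[...,2]>f[...,0]+20);q=np.zeros(m.shape,np.uint8);x,y=318,267;q[y-36:y+36,x-36:x+36]=m[y-36:y+36,x-36:x+36]
v,u=np.nonzero(q);print(u.min(),u.max(),v.min(),v.max())
x0,y0=int(b[0])-60,int(b[1])-60;print(x0,y0)
cv2.imwrite("pics/w4c.png",cv2.resize(c["frame"][y0:y0+130,x0:x0+190],(760,520),interpolation=cv2.INTER_CUBIC))
```

```text
[0.55696077 0.06785203 0.08490548] [[ 0.928 -0.001 -0.372]
 [ 0.372  0.001  0.928]
 [-0.001 -1.     0.001]]
[241.08161152 258.32463289]
292 343 238 289
181 198
```

View pics/w4c.png

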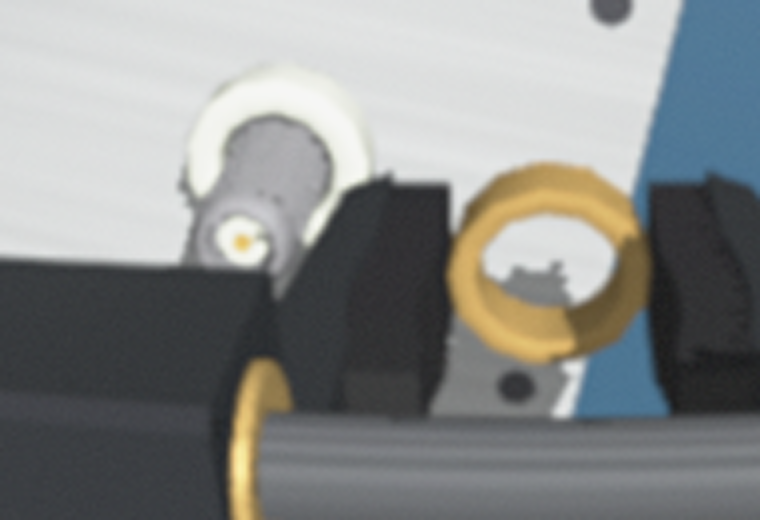

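The bushing lies flat on the lid around the barrel. The collar's centre is at full-frame (318.4,263.2), and the barrel end is at (241.5,258.5) against a predicted (241.1,258.3).

Run:
```python
from h import *
o=bot.get_obs();c=bot.read_camera("wrist")
W=Rn.from_quat(o["tcp_rot"]).as_matrix();p=o["tcp_pos"]
r=onz(c,318.2,263.3,p[2]+.0035,o);b=onz(c,241.4,258.4,.081,o);print(p,W.T@(r-p),b,"delta",W.T@(b-r))
```

```text
[0.55709992 0.06804642 0.08519454] [-0.00042019 -0.00349954  0.00029477] [0.57411213 0.02946441 0.081     ] delta [ 0.00182448  0.00764402 -0.04244253]
```

Request:
{"method": "play_rows", "body": {
  "rows": [
    [[0.1, 0, -0.008, 0, 0, 0, 0], [0.1, 0.002, 0, -0.012, 0, 0, 0], [0.1, 0, 0, -0.011, 0, 0, 0], [0.1, 0, 0, -0.01, 0, 0, 0], [0.1, 0, 0, -0.0095, 0, 0, 0], [0.1, 0, 0, 0, 0, 0, 0], [0.1, 0, 0, 0, 0, 0, 0], [0.1, 0, 0, 0, 0, 0, 0]]
  ]
}}

```text
time: 15.45
tcp_pos: [0.5753, 0.0283, 0.0933]
tcp_rot: [-0.694, -0.134, 0.134, 0.695]
ft_force: [0.3, 0.0, -0.4]
grip_width: 0.0254
```

Run:
```python
from h import *
o=bot.get_obs();W=Rn.from_quat(o["tcp_rot"]).as_matrix()
t=np.array([.574,.0293,0])-W@[-.0004,0,.0003]
print(o["tcp_pos"],(W.T@(t-o["tcp_pos"])).round(4),o["ft_force"],W.round(4))
```

```text
[0.57526421 0.02830816 0.09327132] [-0.0004  0.0933  0.001 ] [ 0.25331237  0.02477448 -0.37939824] [[ 9.286e-01 -2.000e-04 -3.710e-01]
 [ 3.710e-01  7.000e-04  9.286e-01]
 [ 1.000e-04 -1.000e+00  7.000e-04]]
```

Request:
{"method": "play_rows", "body": {
  "rows": [
    [[0.1, 0, 0.004, 0.001, 0, 0, 0], [0.1, 0, 0.004, 0, 0, 0, 0], [0.1, 0, 0.004, 0, 0, 0, 0], [0.1, 0, 0.003, 0, 0, 0, 0], [0.1, 0, 0.003, 0, 0, 0, 0], [0.1, 0, 0, 0, 0, 0, 0]]
  ]
}}

```text
time: 16.05
tcp_pos: [0.5749, 0.0284, 0.0747]
tcp_rot: [0.694, 0.133, -0.134, -0.694]
ft_force: [-0.1, -0.0, -0.1]
grip_width: 0.0254
```

Request:
{"method": "play_rows", "body": {
  "rows": [
    [[0.1, 0, 0.004, 0, 0, 0, 0], [0.1, 0, 0.004, 0, 0, 0, 0], [0.1, 0, 0.003, 0, 0, 0, 0], [0.1, 0, 0.002, 0, 0, 0, 0], [0.1, 0, 0.001, 0, 0, 0, 0], [0.1, 0, 0, 0, 0, 0, 0]]
  ]
}}

```text
time: 16.65
tcp_pos: [0.5751, 0.0285, 0.0611]
tcp_rot: [0.694, 0.133, -0.133, -0.694]
ft_force: [-0.9, 0.7, -0.7]
grip_width: 0.0252
```

Request:
{"method": "play_rows", "body": {
  "rows": [
    [[0.1, 0, 0.001, 0, 0, 0, 0], [0.1, 0, 0.001, 0, 0, 0, 0], [0.1, 0, 0, 0, 0, 0, 0], [0.1, 0, 0, 0, 0, 0, 0]]
  ]
}}

```text
time: 17.05
tcp_pos: [0.5751, 0.0285, 0.0592]
tcp_rot: [0.694, 0.133, -0.133, -0.694]
ft_force: [-0.8, 0.4, -0.1]
grip_width: 0.0253
```

Request:
{"method": "play_rows", "body": {
  "rows": [
    [[0.55, 0, 0, 0, 0, 0, 0], [0.55, 0, 0, 0, 0, 0, 0], [0.55, 0, 0, 0, 0, 0, 0], [0.55, 0, 0, 0, 0, 0, 0], [0.55, 0, -0.005, 0, 0, 0, 0], [0.55, 0, -0.03, 0, 0, 0, 0], [0.55, 0, -0.04, 0, 0, 0, 0], [0.55, 0, -0.04, 0, 0, 0, 0], [0.55, 0, 0, 0, 0, 0, 0]]
  ]
}}

```text
time: 17.95
tcp_pos: [0.5781, 0.0305, 0.1797]
tcp_rot: [-0.694, -0.137, 0.13, 0.695]
ft_force: [-0.3, -0.0, -0.5]
grip_width: 0.0483
```

Run:
```python
from h import *
o=bot.get_obs();print(o["tcp_pos"])
p,R=plan([.545,-.15,.20],rot(95),5,.6)
plan([.51,-.297,.15],rot(79),5,.6,p,R)
```

```text
[0.57805993 0.03045064 0.17974945]
[[[0.6,-0.019,-0.004,-0.031,0,0.058,0.002],
[0.6,-0.018,-0.004,-0.032,0,0.059,0.002],
[0.6,-0.016,-0.005,-0.033,0,0.058,0.002],
[0.6,-0.014,-0.004,-0.034,0,0.059,0.002],
[0.6,-0.011,-0.004,-0.035,-0.001,0.058,0.002]]]
[[[0.6,-0.01,0.01,-0.029,0,0.056,0],
[0.6,-0.008,0.01,-0.029,0,0.056,0],
[0.6,-0.006,0.01,-0.029,0,0.056,0],
[0.6,-0.005,0.01,-0.03,0,0.055,0],
[0.6,-0.003,0.01,-0.03,0.001,0.056,0]]]
```

Run:
```python
from h import *
o=bot.get_obs();c=bot.read_camera("wrist")
f=c["frame"];b=proj(c,[.574,.0293,.06],o).astype(int);print(b)
S=bot.read_camera("scene")["frame"]
cv2.imwrite("pics/w5c.png",np.hstack([cv2.resize(f[b[1]-60:b[1]+60,b[0]-70:b[0]+70],(467,400),interpolation=cv2.INTER_CUBIC),cv2.resize(S[190:235,320:355],(311,400),interpolation=cv2.INTER_CUBIC)]))
```

```text
[318 191]
```

View pics/w5c.png

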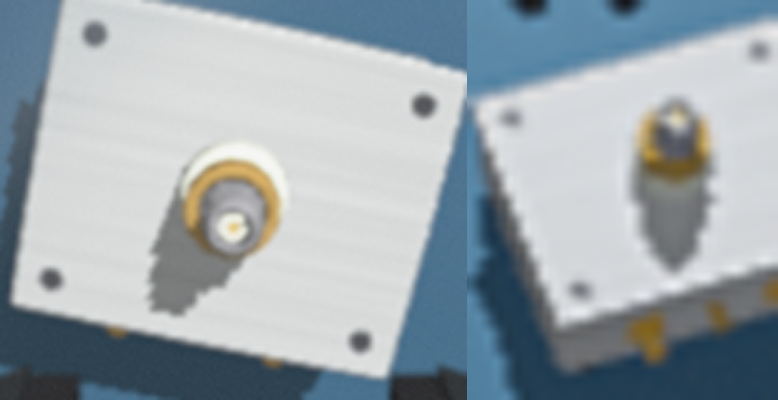

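Request:
{"method": "play_rows", "body": {
  "rows": [
    [[0.6, -0.019, -0.004, -0.031, 0, 0.058, 0.002], [0.6, -0.018, -0.004, -0.032, 0, 0.058, 0.002], [0.6, -0.016, -0.004, -0.033, 0, 0.058, 0.002], [0.6, -0.014, -0.004, -0.034, 0, 0.058, 0], [0.6, -0.011, -0.004, -0.035, 0, 0.058, 0], [0.6, -0.01, 0.01, -0.029, 0, 0.056, 0], [0.6, -0.008, 0.01, -0.029, 0, 0.056, 0], [0.6, -0.006, 0.01, -0.029, 0, 0.056, 0], [0.6, -0.005, 0.01, -0.03, 0, 0.056, 0], [0.6, -0.003, 0.01, -0.03, 0, 0.056, 0]]
  ]
}}

```text
time: 19.05
tcp_pos: [0.5053, -0.2996, 0.1429]
tcp_rot: [0.704, -0.071, 0.065, -0.703]
ft_force: [-0.1, -0.1, 0.1]
grip_width: 0.0527
```

Request:
{"method": "play_rows", "body": {
  "rows": [
    [[0.6, 0, 0, 0, 0, 0, 0], [0.6, 0, 0, 0, 0, 0, 0], [0.6, 0, 0, 0, 0, 0, 0]]
  ]
}}

```text
time: 19.35
tcp_pos: [0.5073, -0.2968, 0.1447]
tcp_rot: [0.704, -0.068, 0.064, -0.704]
ft_force: [-0.5, 0.5, 0.3]
grip_width: 0.0529
```

Run:
```python
from h import *
o=bot.get_obs();c=bot.read_camera("wrist");cv2.imwrite("pics/w6.png",c["frame"])
print(o["tcp_pos"],Rn.from_quat(o["tcp_rot"]).as_matrix().round(3))
```

```text
[ 0.50727532 -0.29681584  0.14470848] [[ 0.982 -0.006  0.187]
 [-0.187 -0.     0.982]
 [-0.006 -1.    -0.001]]
```

View pics/w6.png

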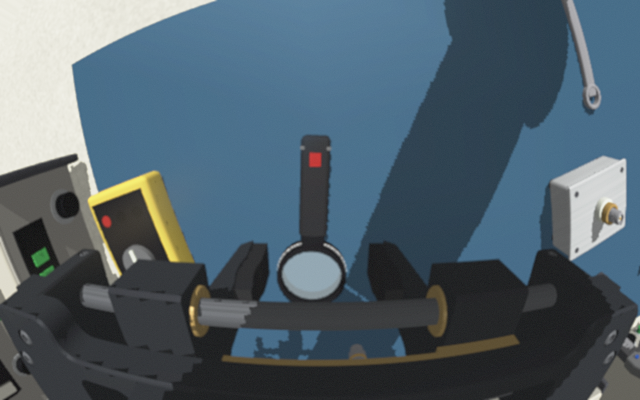

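Both rings sit on the barrel, with the collar on the bushing. In the wrist view the loupe's handle runs from (315,137) to (313,238) and the lens glass is centred near (312,273).

Run:
```python
from h import *
o=bot.get_obs();c=bot.read_camera("wrist");f=c["frame"].astype(int)
W=Rn.from_quat(o["tcp_rot"]).as_matrix();p=o["tcp_pos"];print(p)
pts=[]
for v in (146,152,175,185,195,205,215):
    row=f[v,280:350];u=np.nonzero(row[:,0]<90)[0]+280;pts.append((u.min(),u.max(),v,onz(c,(u.min()+u.max())/2,v,.026,o)))
    print(u.min(),u.max(),v,pts[-1][3].round(4), np.linalg.norm(onz(c,u.max(),v,.026,o)-onz(c,u.min(),v,.026,o)).round(4))
q=np.zeros(f.shape[:2],np.uint8);q[240:305,272:352]=((f[...,2]>120)&(f[...,1]>130))[240:305,272:352]
C=max(cv2.findContours(q,0,1)[0],key=cv2.contourArea);e=cv2.fitEllipse(C);print(e)
L=onz(c,*e[0],.014,o);print("lens",L)
P=np.array([a[3][:2] for a in pts]);vx,vy,x0,y0=cv2.fitLine(P.astype(np.float32),2,0,.01,.01).ravel()
print("yaw",np.degrees(np.arctan2(vy,vx)))
d=P.mean(0)-L[:2];d=-d/np.linalg.norm(d);print("lens-dir yaw",np.degrees(np.arctan2(d[1],d[0])),"grip",L[:2]-.072*d)
print("handle end",onz(c,315.5,136,.026,o), np.linalg.norm((onz(c,315.5,136,.026,o)-L)[:2]))
```

```text
[ 0.50751695 -0.29674364  0.14501297]
305 326 146 [ 0.4614 -0.2905  0.026 ] 0.018
301 329 152 [ 0.4664 -0.2919  0.026 ] 0.024
301 329 175 [ 0.4863 -0.2957  0.026 ] 0.0244
300 329 185 [ 0.495  -0.2979  0.026 ] 0.0255
300 328 195 [ 0.5039 -0.3     0.026 ] 0.0248
300 327 205 [ 0.5129 -0.3022  0.026 ] 0.0242
299 327 215 [ 0.5222 -0.3045  0.026 ] 0.0253
((311.0426940917969, 274.2942199707031), (44.94358444213867, 56.29878616333008), 92.6705322265625)
lens [ 0.58910564 -0.31985408  0.014     ]
yaw -12.771697
lens-dir yaw -13.013537617131194 grip [ 0.51895482 -0.30364103]
handle end [ 0.45293061 -0.28891056  0.026     ] 0.13964647780214412
```

Run:
```python
from h import *
plan([.518,-.3034,.03],rot(77),6,.6)
```

```text
[[[0.6,0.002,0.019,-0.001,0,0.006,-0.001],
[0.6,0.002,0.019,0,0.001,0.007,-0.001],
[0.6,0.002,0.02,-0.001,0,0.006,0],
[0.6,0.002,0.019,-0.001,0,0.007,-0.001],
[0.6,0.002,0.019,0,0.001,0.006,-0.001],
[0.6,0.002,0.019,-0.001,0,0.007,-0.001]]]
```

Request:
{"method": "play_rows", "body": {
  "rows": [
    [[0.6, 0.002, 0.02, -0.001, 0, 0.007, -0.001], [0.6, 0.002, 0.02, -0.001, 0.001, 0.007, -0.001], [0.6, 0.002, 0.02, -0.001, 0, 0.007, -0.001], [0.6, 0.002, 0.02, 0, 0, 0.006, -0.001], [0.6, 0.002, 0.02, 0, 0, 0.006, -0.001], [0.6, 0.002, 0.015, 0, 0, 0.006, 0], [0.6, 0, 0, 0, 0, 0, 0], [0.6, 0, 0, 0, 0, 0, 0], [0.6, 0, 0, 0, 0, 0, 0]]
  ]
}}

```text
time: 20.35
tcp_pos: [0.5184, -0.3042, 0.0309]
tcp_rot: [0.703, -0.081, 0.081, -0.702]
ft_force: [-0.3, 0.1, -0.4]
grip_width: 0.0527
```

Run:
```python
from h import *
o=bot.get_obs();print(o["tcp_pos"],Rn.from_quat(o["tcp_rot"]).as_matrix().round(4))
plan([.518,-.3034,.0045],rot(77),2,.6)
```

```text
[ 0.51842396 -0.3041621   0.03086156] [[ 9.737e-01  9.000e-04  2.276e-01]
 [-2.276e-01 -2.200e-03  9.737e-01]
 [ 1.300e-03 -1.000e+00 -1.900e-03]]
[[[0.6,0,0.013,0,0.001,-0.001,0.001],
[0.6,-0.001,0.013,0.001,0.001,-0.002,0]]]
```

Request:
{"method": "play_rows", "body": {
  "rows": [
    [[0.6, 0, 0.013, 0, 0.001, -0.001, 0.001], [0.6, -0.001, 0.013, 0.001, 0.001, -0.002, 0], [0.6, 0, 0, 0, 0, 0, 0], [0.6, 0, 0, 0, 0, 0, 0], [0.1, 0, 0, 0, 0, 0, 0], [0.1, 0, 0, 0, 0, 0, 0], [0.1, 0, 0, 0, 0, 0, 0], [0.1, 0, 0, 0, 0, 0, 0], [0.1, 0, 0, 0, 0, 0, 0], [0.1, 0, 0, 0, 0, 0, 0]]
  ],
  "newtons": 40
}}

```text
time: 21.35
tcp_pos: [0.5169, -0.303, 0.0039]
tcp_rot: [-0.702, 0.08, -0.08, 0.703]
ft_force: [-0.0, 0.1, -0.0]
grip_width: 0.0257
```

Run:
```python
from h import *
o=bot.get_obs();W=Rn.from_quat(o["tcp_rot"]).as_matrix();print(o["tcp_pos"],W.round(4),o["ft_force"])
c=bot.read_camera("wrist");cv2.imwrite("pics/w7.png",c["frame"])
```

```text
[ 0.51694189 -0.30296001  0.00392803] [[ 9.744e-01 -1.200e-03  2.249e-01]
 [-2.249e-01  4.000e-04  9.744e-01]
 [-1.200e-03 -1.000e+00  1.000e-04]] [-0.02780517  0.06318386 -0.02370045]
```

Request:
{"method": "play_rows", "body": {
  "rows": [
    [[0.1, 0, -0.01, 0, 0, 0, 0], [0.1, 0, -0.03, 0, 0, 0, 0], [0.1, 0, -0.04, 0, 0, 0, 0], [0.1, 0, -0.04, 0, 0, 0, 0], [0.1, 0, -0.04, 0, 0, 0, 0], [0.1, 0, -0.04, 0, 0, 0, 0], [0.1, 0, -0.04, 0, 0, 0, 0], [0.1, 0, -0.025, 0, 0, 0, 0], [0.1, 0, 0, 0, 0, 0, 0], [0.1, 0, 0, 0, 0, 0, 0]]
  ]
}}

```text
time: 22.4
tcp_pos: [0.5167, -0.3031, 0.269]
tcp_rot: [0.703, -0.081, 0.079, -0.702]
ft_force: [-0.3, -0.2, -1.0]
grip_width: 0.0254
```

Run:
```python
from h import *
o=bot.get_obs();W=Rn.from_quat(o["tcp_rot"]).as_matrix();print(o["tcp_pos"],W.round(4))
p,R=plan([.68,-.19,.27],rot(88),7,.1)
```

```text
[ 0.51672851 -0.30307541  0.26895854] [[ 9.744e-01 -1.600e-03  2.247e-01]
 [-2.247e-01 -3.000e-04  9.744e-01]
 [-1.500e-03 -1.000e+00 -6.000e-04]]
[[[0.1,0.019,0,0.021,0,-0.027,0],
[0.1,0.02,0,0.02,0,-0.028,0],
[0.1,0.02,-0.001,0.02,0,-0.027,-0.001],
[0.1,0.021,0,0.02,0,-0.028,0],
[0.1,0.021,0,0.018,0,-0.027,0],
[0.1,0.022,0,0.019,0,-0.027,0],
[0.1,0.022,0,0.017,0,-0.028,-0.001]]]
```

Request:
{"method": "play_rows", "body": {
  "rows": [
    [[0.1, 0.02, 0, 0.021, 0, -0.027, 0], [0.1, 0.02, 0, 0.02, 0, -0.027, 0], [0.1, 0.02, 0, 0.02, 0, -0.027, 0], [0.1, 0.02, 0, 0.02, 0, -0.027, 0], [0.1, 0.021, 0, 0.019, 0, -0.027, 0], [0.1, 0.022, 0, 0.018, 0, -0.027, 0], [0.1, 0.022, 0, 0.017, 0, -0.027, -0.001], [0.1, 0, 0, 0, 0, 0, 0], [0.1, 0, 0, 0, 0, 0, 0], [0.1, 0, 0, 0, 0, 0, 0]]
  ]
}}

```text
time: 23.4
tcp_pos: [0.6793, -0.1919, 0.2674]
tcp_rot: [0.707, -0.015, 0.013, -0.707]
ft_force: [-1.1, 0.6, -0.6]
grip_width: 0.0252
```

```bash
cat > ptr.py <<'E'
from h import *
import sys,json
o=bot.get_obs();c=bot.read_camera("wrist");f=c["frame"].astype(int);cv2.imwrite(f"pics/{sys.argv[1]}.png",c["frame"])
print(o["tcp_pos"],np.abs(o["qd"]).max())
b=proj(c,[.6805,.073,.146],o);print("pred tip",b,"pred face",proj(c,[.574,.0293,.081],o))
m=(f[...,2]>f[...,1]+35)&(f[...,2]>f[...,0]+35)&(f[...,1]<90)
v,u=np.nonzero(m);k=np.hypot(u-b[0],v-b[1])<60;u,v=u[k],v[k];print(len(u))
P=np.c_[u,v].astype(float);
if len(P):
    w,V=np.linalg.eigh(np.cov(P.T));ax=V[:,1];fc=proj(c,[.574,.0293,.146],o)
    if ax@(fc-P.mean(0))<0: ax=-ax
    s=(P-P.mean(0))@ax;print("centroid",P.mean(0),"ends",P.mean(0)+ax*s.max(),P.mean(0)+ax*s.min())
    i=np.argsort(-s)[:6];print(P[i].tolist())
q=proj(c,[.574,.0293,.081],o).astype(int);g=f[q[1]-14:q[1]+14,q[0]-14:q[0]+14].min(2)
print(np.array2string(g[::1,::1],max_line_width=200) if len(sys.argv)>2 else "")
np.savez(f"{sys.argv[1]}.npz",p=o["tcp_pos"],q=o["tcp_rot"])
E
python3 ptr.py pA
```

```text
[ 0.67928648 -0.19188226  0.26740155] 0.012566644704274012
pred tip [555.42494208 190.49148751] pred face [501.15899984  90.67327628]
155
centroid [552.56774194 201.83225806] ends [552.8870374  185.97758617] [552.30203018 215.02622144]
[[554.0, 186.0], [553.0, 186.0], [552.0, 186.0], [554.0, 187.0], [553.0, 187.0], [552.0, 187.0]]
```

Request:
{"method": "play_rows", "body": {
  "rows": [
    [[0.1, 0, 0, 0.02, 0, 0, 0], [0.1, 0, 0, 0.025, 0, 0, 0], [0.1, 0, 0, 0.025, 0, 0, 0], [0.1, 0, 0, 0.025, 0, 0, 0], [0.1, 0, 0, 0.025, 0, 0, 0], [0.1, 0, 0, 0.02, 0, 0, 0], [0.1, 0, 0, 0, 0, 0, 0], [0.1, 0, 0, 0, 0, 0, 0], [0.1, 0, 0, 0, 0, 0, 0], [0.1, 0, 0, 0, 0, 0, 0]]
  ]
}}

```text
time: 24.45
tcp_pos: [0.6859, -0.0528, 0.2686]
tcp_rot: [0.707, -0.014, 0.014, -0.707]
ft_force: [0.8, 0.2, -0.8]
grip_width: 0.0257
```

```bash
python3 ptr.py pB
python3 - <<'E'
import cv2,numpy as np
a=cv2.imread("pics/pA.png");b=cv2.imread("pics/pB.png")
np.set_printoptions(linewidth=220)
A=a[60:240,470:580];B=b[60:240,380:490]
cv2.imwrite("pics/pAB.png",np.hstack([cv2.resize(A,None,fx=3.3,fy=3.3,interpolation=cv2.INTER_CUBIC),cv2.resize(B,None,fx=3.3,fy=3.3,interpolation=cv2.INTER_CUBIC)]))
E
```

```text
[ 0.68594869 -0.05281393  0.26858459] 0.007475235991474409
pred tip [450.42905311 186.18303493] pred face [390.60641927  76.64711135]
232
centroid [449.65517241 199.41810345] ends [447.07639649 180.85050381] [451.82269663 215.02462492]
[[446.0, 181.0], [447.0, 181.0], [448.0, 181.0], [446.0, 182.0], [447.0, 182.0], [448.0, 182.0]]
```

View pics/pAB.png

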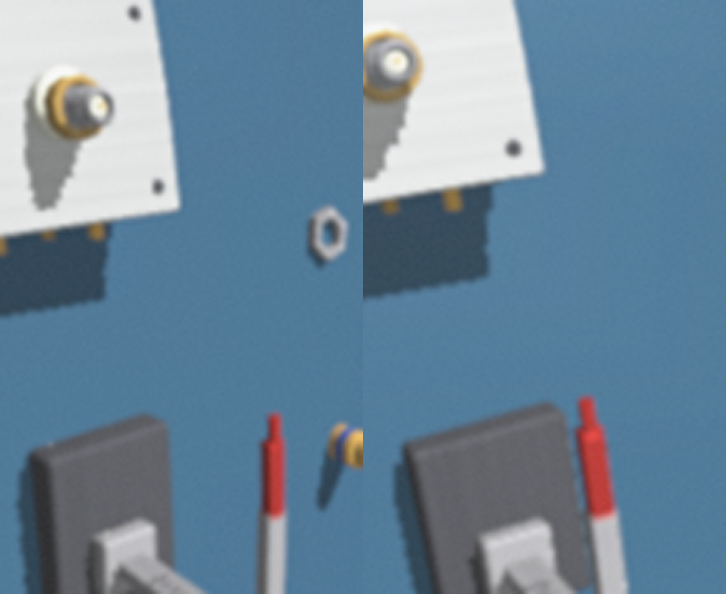

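The two views show the red tip at A (553,185.5) and B (447,180.5), and the barrel end at A (499.4,92.1) and B (389.4,78.5). The collar lies on the bushing.

Run:
```python
from h import *
c=bot.read_camera("wrist");O=[]
for k in("pA","pB"):
    z=np.load(k+".npz");O.append(dict(tcp_pos=z["p"],tcp_rot=z["q"]))
for n,a,b in(("tip",(553,185.3),(447,180.4)),("tip2",(552.5,185.8),(447.3,180.7)),("face",(499.4,92.1),(389.4,78.5))):
    A,B=ray(c,*a,O[0]),ray(c,*b,O[1]);X=tri(A,B);print(n,X.round(4),[np.linalg.norm(np.cross(X-p,d)).round(4) for p,d in(A,B)])
for n,a in(("face",(499.4,92.1)),):print(onz(c,*a,.081,O[0]),onz(c,389.4,78.5,.081,O[1]))
S=bot.read_camera("scene");D=bot.read_camera("side")
for X in([.5742,.0295,.081],[.680,.073,.146]): print(proj(S,X),proj(D,X))
print(O[1])
```

```text
tip [0.6752 0.07   0.1436] [np.float64(0.0001), np.float64(0.0001)]
tip2 [0.6762 0.0713 0.1415] [np.float64(0.0), np.float64(0.0)]
face [0.5758 0.0286 0.078 ] [np.float64(0.0), np.float64(0.0)]
[0.57597501 0.0266494  0.081     ] [0.57607617 0.02789256 0.081     ]
[342.86439274 202.11826916] [316.38092093 221.00154549]
[367.29368913 219.33534991] [272.55195494 199.86791351]
{'tcp_pos': array([ 0.68594869, -0.05281393,  0.26858459]), 'tcp_rot': array([ 0.70727307, -0.0144827 ,  0.01425931, -0.70664823])}
```

Run:
```python
from h import *
R=rot(88);t=np.array([.574,.029,.1463-.0101])-R@[.0724,0,-.0006];print(t)
p,R=plan([t[0],t[1],.23],R,8,.1);plan(t,R,5,.1,p,R)
```

```text
[0.50166504 0.03212636 0.1362    ]
[[[0.1,-0.023,0.005,0.01,0,0,0],
[0.1,-0.024,0.005,0.009,0,-0.001,0],
[0.1,-0.023,0.005,0.01,0,0,0],
[0.1,-0.024,0.004,0.009,0,-0.001,0],
[0.1,-0.023,0.005,0.01,0,0,0],
[0.1,-0.023,0.005,0.009,0,-0.001,0],
[0.1,-0.024,0.005,0.01,0,0,0],
[0.1,-0.023,0.005,0.01,0,-0.001,0]]]
[[[0.1,0,0.019,0,0,0,0],
[0.1,0,0.018,0,0,0,0],
[0.1,0,0.019,0,0,0,0],
[0.1,0,0.019,0,0,0,0],
[0.1,0,0.019,0,0,0,0]]]
```

Request:
{"method": "play_rows", "body": {
  "rows": [
    [[0.1, -0.023, 0.005, 0.01, 0, 0, 0], [0.1, -0.024, 0.005, 0.009, 0, -0.001, 0], [0.1, -0.023, 0.005, 0.01, 0, 0, 0], [0.1, -0.024, 0.004, 0.009, 0, -0.001, 0], [0.1, -0.023, 0.005, 0.01, 0, 0, 0], [0.1, -0.023, 0.005, 0.009, 0, -0.001, 0], [0.1, -0.024, 0.005, 0.01, 0, 0, 0], [0.1, -0.023, 0.005, 0.01, 0, -0.001, 0], [0.1, 0, 0.02, 0, 0, 0, 0], [0.1, 0, 0.02, 0, 0, 0, 0]]
  ]
}}

```text
time: 25.65
tcp_pos: [0.5019, 0.0335, 0.1902]
tcp_rot: [-0.707, 0.011, -0.012, 0.707]
ft_force: [0.6, -1.2, -1.7]
grip_width: 0.0256
```

Request:
{"method": "play_rows", "body": {
  "rows": [
    [[0.1, 0, 0.02, 0, 0, 0, 0], [0.1, 0, 0.015, 0, 0, 0, 0], [0.1, 0, 0.01, 0, 0, 0, 0], [0.1, 0, 0, 0, 0, 0, 0], [0.1, 0, 0, 0, 0, 0, 0], [0.1, 0, 0, 0, 0, 0, 0], [0.1, 0, 0, 0, 0, 0, 0]]
  ]
}}

```text
time: 26.35
tcp_pos: [0.5023, 0.0333, 0.1456]
tcp_rot: [-0.707, 0.012, -0.012, 0.707]
ft_force: [-0.1, 0.1, -1.2]
grip_width: 0.0257
```

Run:
```python
from h import *
o=bot.get_obs();W=Rn.from_quat(o["tcp_rot"]).as_matrix();t=np.array([.574,.029,.1362])-W@[.0724,0,-.0006]
print(o["tcp_pos"],W.round(4),"err tool",(W.T@(t-o["tcp_pos"])).round(4))
```

```text
[0.50226915 0.0332821  0.14559311] [[ 9.994e-01  1.200e-03  3.390e-02]
 [-3.390e-02  5.000e-04  9.994e-01]
 [ 1.200e-03 -1.000e+00  5.000e-04]] err tool [-0.0006  0.0095 -0.0013]
```

Apply the final correction and verify with every camera.

Request:
{"method": "play_rows", "body": {
  "rows": [
    [[0.1, -0.0005, 0.005, -0.001, 0, 0, 0.001], [0.1, 0, 0.0045, 0, 0, 0, 0], [0.1, 0, 0, 0, 0, 0, 0], [0.1, 0, 0, 0, 0, 0, 0], [0.1, 0, 0, 0, 0, 0, 0]]
  ]
}}

```text
time: 26.85
tcp_pos: [0.5013, 0.0323, 0.1354]
tcp_rot: [-0.707, 0.012, -0.012, 0.707]
ft_force: [-0.0, 0.4, -0.8]
grip_width: 0.0258
```

Run:
```python
from h import *
o=bot.get_obs();W=Rn.from_quat(o["tcp_rot"]).as_matrix();print(o["tcp_pos"],W.round(4))
S=bot.read_camera("scene");D=bot.read_camera("side");w=bot.read_camera("wrist")
for n,c in(("fS",S),("fD",D),("fW",w)): cv2.imwrite(f"pics/{n}.png",c["frame"])
print(proj(w,[.574,.029,.1463],o))
for c in(S,D):print(proj(c,[.574,.029,.1463]))
a=S["frame"][160:240,300:400];b=D["frame"][150:230,255:355];e=w["frame"][200:320,240:400]
z=lambda i,s:cv2.resize(i,s,interpolation=cv2.INTER_CUBIC)
cv2.imwrite("pics/fin.png",np.vstack([np.hstack([z(a,(400,320)),z(b,(400,320))]),np.hstack([z(e,(373,280)),np.zeros((280,427,3),np.uint8)])]))
```

```text
[0.50129496 0.03230558 0.1354227 ] [[ 9.994e-01 -1.100e-03  3.370e-02]
 [-3.370e-02  4.000e-04  9.994e-01]
 [-1.100e-03 -1.000e+00  4.000e-04]]
[316.86855471 369.91174418]
[344.06812013 189.62839257]
[315.88506762 201.71947381]
```

View pics/fin.png

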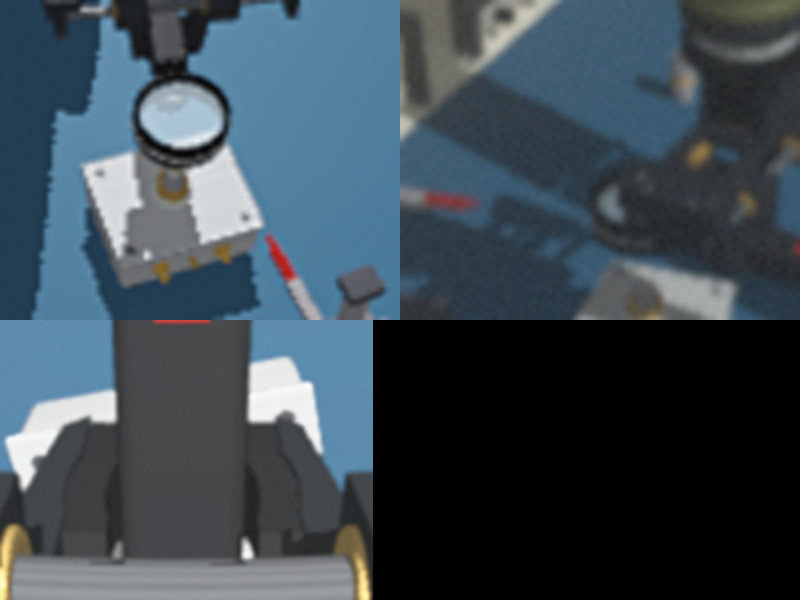

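The final view shows the magnifier level over the barrel, with its head centred near scene (345.2,190) against a predicted (344.1,189.6). The collar is at about (342.7,207). The pointer and gauge look undisturbed. I'll check the head's centring numerically.

Run:
```python
from h import *
S=bot.read_camera("scene");f=S["frame"].astype(int)
np.set_printoptions(linewidth=250)
g=f.max(2)
for v in (182,186,189,192,195): print(v,g[v,328:362])
m=(f[...,2]>f[...,0]+15);q=np.argwhere(m[200:214,333:352]);print("collar cols",q[:,1].min()+333,q[:,1].max()+333,"rows",q[:,0].min()+200,q[:,0].max()+200)
for v in(176,177,178,198,199,200,201,202):print(v,g[v,336:356])
print("pred head L/R", proj(S,[.574,.029-.035,.1463]),proj(S,[.574,.029+.035,.1463]),"collar",proj(S,[.574,.029-.013,.062]),proj(S,[.574,.029+.013,.062]))
print("head near/far top/bottom",proj(S,[.574-.035,.029,.1583]),proj(S,[.574+.035,.029,.1343]),"collar near bottom",proj(S,[.587,.029,.057]))
```

```text
182 [170 169 168 169 171 173 149  97  41  50 114 133 167 176 176 176 176 174 175 176 177 179 143  92  50  17  39 117 160 168 165 165 165 164]
186 [169 169 169 171 173 115  52 133 179 204 212 198 188 188 187 186 186 192 206 212 213 213 212 207 190 177 147  77  29 117 160 165 164 163]
189 [168 168 169 171 149  76  65 197 218 215 212 212 212 213 211 212 212 211 211 211 211 211 211 210 211 213 205 152  67 110 159 166 164 164]
192 [167 168 169 169 145  96  39  42 130 198 216 215 212 211 211 211 211 211 210 210 210 211 212 214 218 221 199 120  48 143 166 165 164 163]
195 [167 166 166 168 169 144  99  58  25  12  35  98 166 204 216 224 231 232 233 231 232 232 192 158 103  30  18  75 149 164 164 163 163 162]
collar cols 339 346 rows 202 210
176 [177 123  45  20  23  20  22  26  20  15  66 159 173 169 168 167 167 166 165 166]
177 [175 125  47  17  20  21  28  24  20  25  54 147 169 168 169 169 168 166 165 166]
178 [173 140  75  34  28  26  41  35  20  34  47  75 120 135 155 166 169 168 166 166]
198 [ 62  71 101  75  47  33  25  17   9   7   6  12  13  33  39  37  59 101 165 216]
199 [100  67  47  66  79  65  61  62  51  43  42  42  42  70  73  71  86 160 214 224]
200 [123 111  86  60  41  44  72 100  90  77  77  75  73  60  75 126 166 210 221 219]
201 [122 124 125 113  79  52  49  48  41  50  68  82 126 141 167 213 223 222 219 217]
202 [122 124 126 122 114  99  99  97  86  98 136 173 217 227 224 223 221 219 218 217]
pred head L/R [331.98987987 191.14004099] [356.07648336 188.12548958] collar [338.08174832 206.04790261] [346.52611221 204.95922098]
head near/far top/bottom [342.01524844 177.34148005] [346.15128054 202.09659012] collar near bottom [343.01925112 209.9873986 ]
```

Request:
{"method": "play_rows", "body": {
  "rows": [
    [[0.1, 0, -0.001, -0.001, 0, 0, 0.001], [0.1, 0, 0, 0, 0, 0, 0], [0.1, 0, 0, 0, 0, 0, 0], [0.1, 0, 0, 0, 0, 0, 0], [0.1, 0, 0, 0, 0, 0, 0]]
  ]
}}

```text
time: 27.55
tcp_pos: [0.5012, 0.0312, 0.1364]
tcp_rot: [-0.707, 0.013, -0.011, 0.707]
ft_force: [0.5, -0.2, -1.4]
grip_width: 0.0257
```

Run:
```python
from h import *
o=bot.get_obs();W=Rn.from_quat(o["tcp_rot"]).as_matrix();p=o["tcp_pos"]
print(p,W.round(4),"lens",p+W@[.0724,-.0101,0],o["grip_width"],np.abs(o["qd"]).max())
D=bot.read_camera("side");f=D["frame"].astype(int)[186:214,250:285]
v,u=np.nonzero(f[...,2]>f[...,1]+35);print("ptr side",u.max()+250,v.mean()+186,"start 271, ~199.9")
```

```text
[0.5012098  0.03118305 0.13640536] [[ 9.994e-01 -2.100e-03  3.370e-02]
 [-3.370e-02  3.000e-04  9.994e-01]
 [-2.200e-03 -1.000e+00  2.000e-04]] lens [0.57359009 0.02873674 0.14634913] 0.02566305886797233 0.0027890095513958117
ptr side 272 199.80645161290323 start 271, ~199.9
```

```bash
python3 -c "
from cell import bot
print(bot.close_job())"
```

```text
the job is handed in; nothing more can be done
None
```

The bushing and then the collar are down on the connector. I handed the job in at about 27.6 s, with the magnifier still held level above the connector by its handle.

- **Rings:** Close-up views showed the bushing flat on the lid and the collar resting on it around the barrel. Neither insertion gave more than about 1 N.
- **Magnifier centring:** The lens works out at (0.5736, 0.0287) m. The barrel axis is at about (0.574, 0.0285–0.0293) m. In the overview camera the head sat about 1 mm to the left (+y) relative to the collar, so I moved it 1 mm to the right. I didn't re-measure that in the picture afterwards. The tool was tilted about 0.13°.
- **Line height:** The white line is at about 146.3 mm. The two ways of measuring the pointer disagreed slightly: 144.5–146.5 mm from the wrist camera and about 147.5 mm from the fixed cameras, both corrected using the known barrel height. I aimed between them, so the height is good to about 1–2 mm.
- **Gauge and other items:** The pointer was in the same place in the side view at the end as at the start, to within 1 pixel. I saw no contact with anything else, but did not check every other item again at the end.
- **Pictures:** I viewed 12, two over the budget.

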